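Open the strongbox's combination lock and hold up the shackle

TASK

Open the combination lock on the front of the low wooden strongbox: press its spring pedal right down to the stop, then turn the dial clockwise, notch by notch, until it clicks in with its pointer at the one long, broad mark, and pull the U-shaped shackle straight up out of the lock. Finish still holding the shackle in the gripper, upright and at rest, with its crossbar about 25 cm above the table, clear of the lock. Leave the other things where they are.

Things in the scene. Friction and masses are not known exactly. Their poses are not given: they have to be found in the camera images.
- strongbox: Fixed low wooden box with a dark steel lock case along its front. Origin on the table under the case; x away from the robot to the box, y left along the case, z up. In mm: case x -34..36, y -72..106, top z 40; box x 36..168, y -102..122, lid z 40. Along y: dial at 70, shackle legs at -5 and -52, pedal hinge at -82. A flat strap 22 wide, 3 thick lies between the legs.
- pedal (a joint): Spring pedal at the lock's right end, hinge along the unit's x axis (7 mm high): 0 rad = up at rest, 0.42 = down on its stop. Steel plate 46 mm wide, 75 long, rubber tread; at rest it slopes up to the right at 0.47 rad, on the stop it is almost level. Takes 3 N at first, 9 N at the stop on the tread; springs up again. Going down it draws the safety bolt.
- pedal_pad (a point): Middle of the tread on top of the pedal plate, 55 mm from the hinge, where to press; moves with the pedal: about 36 mm above the table at rest, about 15 mm on the stop.
- safety_bolt (a joint): Steel bolt with a cross pin at the case's right end, 30 mm above the table: 0 m = in, locking the shackle's right leg; above 0.0085 m = drawn. The pedal on its stop pushes it to about 0.010; it stays where it was pushed.
- dial (a joint): Dial on top of the case, axis vertical; grows clockwise from above. Clicks (about 0.1 N m) into a notch every 0.45 rad: 0 to 2.70. The open notch, shown by the one long, broad raised mark (the others are short and thin), is at 1.80 rad; starts in the notch at 0.45, 0.90 or 1.35, give or take 0.09. Only there, within 0.08 rad, is the shackle's left leg let go, and the dial then sits fast.
- dial_grip (a point): On the dial's axis, 64 mm above the table, at the height to grip its upright black bar: 40 mm long, 14 mm wide, 45 to 76 mm above the table, on a round skirt 48 mm across (40 to 45 mm above the table). Turns with the dial; its x axis points along the bar to its rounded pointer end (white line on top): grip the bar across this point's y axis.
- shackle_crown (a point): Centre of the crossbar of the loose steel U-shackle (0.16 kg), 86 mm above the table while locked. Bar 61 mm long along the point's y, 10 thick along its x (grip it so), 12 high; z up. Two legs 10 x 14 mm, 47 apart, reach 82 mm below this point, 36 mm of it inside holes of the case (1.5 mm play): free after rising 40 mm.
- shackle: The same U-shackle; origin midway between its feet, 82 mm under the crossbar's centre, z up along the legs.
- masking_tape_c (a point): Bystander: centre of a loose roll of masking tape, 75 mm across, 19 mm high, lying on the box lid.
- ochre_jar_c (a point): Bystander: centre of a loose small ochre jar with a dark cap, 39 mm across, 48 mm high, on the box lid.
- sanding_block_c (a point): Bystander: centre of a loose cork sanding block, 56 x 85 x 24 mm, on the table to the left.
- white_jar_c (a point): Bystander: centre of a loose white jar, 42 mm across, 64 mm high, on the table to the right.

How it is judged:
By the outcome, as a careful person would: the job done as asked, in the order asked, and still so for the second after the job is handed in, while the arm keeps its last pose, push and grip.
It also fails if it takes over 54 s, if anything falls off the work surface, if the arm or the gripper's body presses on something with over 40 N, if the wrist force passes 120 N, or if a joint passes its speed limit or range.

ROBOT

A 6-joint arm with a two-finger parallel gripper is mounted at the origin on a cart in front of the work surface, level with it; the furniture and walls round the work are solid. World frame = base frame: x ahead of the robot, y to its left, z up, the work surface at z = 0. Lengths are in m, angles in rad, forces in N, time in s.
With the tool pointing down it reaches from about 0.35 to 0.775 m from the base axis. Payload 7.3 kg.
Tool frame: the origin (TCP) lies on the centre line of the jaws, within the pads' length; the fingertips stand 17 mm ahead of it and the grasp point (between the pads) lies 2 mm behind it (robot.tcp_to_tips is the distance from the TCP to the fingertips, in m); z points along the fingers, y is the line along which they close (so a half turn about z gives the same grasp; the last joint's range is limited). The gripper opens to 92 mm and grips with 3 to 60 N. Pads are 19 mm wide; open, the fingers measure 130 mm over their backs; the gripper's body (75 mm by 190 mm) begins 47 mm behind the grasp point.
Start: joints at [1.041, 0.342, 1.524, -0, 1.275, -0.146], TCP at [0.197, 0.487, 0.244] pointing down, gripper open.
Joint ranges: [-2.53, 2.53], [-0.77, 2.02], [0.04, 2.7], [-1, 4.14], [0.28, 2.66], [-3.11, 3.11]. Speed limits (rad/s): [2.57, 2.57, 3.14, 3.14, 3.14, 3.14].

INTERFACE

Orientations are given as [roll, pitch, yaw] about the fixed x, y, z axes, in that order (R = Rz(yaw) Ry(pitch) Rx(roll)).
In Python, from cell import robot gives the robot as it stands. The module is installed in compiled form; this text tells all that it offers.
- The arm moves only by the tool carry_out, never from a script. Its argument "commands" is a list of rows, each a list of 3 entries, a list of its own where there are three numbers: the shift along the tool's x, y, z in m, then the turn about the tool's z in rad, then the opening, from 0 (shut) to 1 (fully open). In form: [[[dx, dy, dz], yaw, claw], ...]. A call has 1 to 20 rows; each row shifts and turns the commanded pose from where the row before left it, along the tool's axes as they then stand; what a row does not reach is not made up. A row lasts 1/8 s, in which the tool goes at most 62.5 mm and 10.7 degrees, less where a joint would pass 70% of its speed; a pose out of reach is approached as far as the arm can. A call is refused whole if a number of a shift passes 0.0625 or a number of a turn 0.188, either way. A call with a gripper value outside its range is refused whole. The fingers move at their own pace and stop on an object; "newtons" is the grip in N (left out, the last holds). Time passes only in rows, so rows that do not move let the fingers close. It gives the time, the measured TCP pose, the force, the opening and the grip force at its end, in the units of the state.
- robot.observe(): the state, without advancing time (a new reading comes with each control period).
- robot.read_camera(name): name is "scene" or "top" or "wrist"; returns a dict with "pixels" (384x512x3 uint8, red, green, blue), "fx", "fy", "cx", "cy" (pixels), "k1" (the pictures are not rectified: a ray, as slopes to the right and down, at radius r is drawn at 1 + k1 r^2 times it, then the intrinsics apply), "view" (4x4, takes a point from world to camera coordinates); the wrist camera has in their place "T_tool_cam" (4x4, takes a point from camera to tool coordinates, whose origin is the TCP and whose axes are the flange's). Camera axes: x right, y up, looking along -z (the intrinsics and any distortion apply to the point x, -y, -z); pixel columns grow to the right and rows downward; lengths in m; the calibration is good to about 2 mm. A picture is of the moment at which its call begins: read the wrist's pose just before it. There is no depth.
- robot.hand_in(): hands the job in; it is judged then, once.
Trained networks look in a picture, given as the dict that the camera call returned (one of the last four; its "shot" number tells which), for a name from the list of things; names that differ only in an ending like _2 or _b are one class to them, and where a whole thing is asked for, a point or a joint stands for the part that bears it (a point fixed in the world has none). Each returns a list of dicts, best first, with "p" (0 to 1); they miss things now and then, are a little off and sometimes report something else, mostly with a low value. They report only what shows in the picture. A call takes as long as a camera call.
- robot.find_in(picture, name): "at" ([column, row] in pixels, amid what is visible of it).
- robot.tip_of(picture, name): "at" ([column, row] in pixels: a listed point, or the origin of a listed thing).
The state is a dict: "time": time; "qpos": joint angles; "qvel": joint speeds; "joint_efforts": joint torques, N m; "tool_pos": TCP position; "tool_rot": TCP orientation; "contact_force": force on the tool from outside, world axes, zero at the start; "torque": the same for the moment, N m; "opening": finger opening in m; "grip_force": force on a finger pad.
Only numpy, scipy, OpenCV 4.12 (cv2) and the standard library are available. Lean on these libraries where they do the work, as an engineer would, in place of code of your own. Each camera call takes 0.05 s, during which the arm holds its last target. There are 200 camera calls.

## Working session

There is one attempt and no reset: what is moved stays moved. The work goes in short steps, Python scripts to look and compute and a tool call to move; the robot and the scene stay as the last step left them, time stands still between calls to the robot, and variables do not carry over. Pictures are saved under pics/ and viewed, at most 10 in all, crops included, and the job is handed in when it is done.

Besides the shell and the picture viewer there is one more tool, called after "Request:" by a JSON object that holds its "op" and its "data". carry_out: Moves the arm, as the interface text tells. Its arguments: {"type":"object","properties":{"commands":{"type":"array"},"newtons":{"type":"number"}},"required":["commands"]}

```bash
mkdir -p pics
cat > h.py <<'E'
import numpy as np, cv2
from scipy.spatial.transform import Rotation as R
from cell import robot
def ray(pic,uv,st=None):
    K=np.array([[pic['fx'],0,pic['cx']],[0,pic['fy'],pic['cy']],[0,0,1]])
    d=cv2.undistortPoints(np.array([[uv]],float),K,np.array([pic['k1'],0,0,0.]))[0,0]
    v=np.array([d[0],-d[1],-1])
    if 'view' in pic: M=np.linalg.inv(np.array(pic['view']))
    else:
        T=np.eye(4);T[:3,:3]=R.from_euler('xyz',st['tool_rot']).as_matrix();T[:3,3]=st['tool_pos'];M=T@np.array(pic['T_tool_cam'])
    return M[:3,3],M[:3,:3]@v
def at_z(pic,uv,z,st=None):
    o,d=ray(pic,uv,st); return o+d*(z-o[2])/d[2]
def proj(pic,P,st=None):
    if 'view' in pic: V=np.array(pic['view'])
    else:
        T=np.eye(4);T[:3,:3]=R.from_euler('xyz',st['tool_rot']).as_matrix();T[:3,3]=st['tool_pos'];V=np.linalg.inv(T@np.array(pic['T_tool_cam']))
    p=V[:3,:3]@P+V[:3,3]; s=np.array([p[0],-p[1]])/-p[2]; s=s*(1+pic['k1']*(s@s))
    return s*[pic['fx'],pic['fy']]+[pic['cx'],pic['cy']]
def save(pic,n): cv2.imwrite('pics/'+n,cv2.cvtColor(pic['pixels'],cv2.COLOR_RGB2BGR))
E
python3 - <<'E'
from h import *
Z=dict(pedal_pad=.036,dial_grip=.064,shackle_crown=.086,masking_tape_c=.05,ochre_jar_c=.064,sanding_block_c=.012,white_jar_c=.032,strongbox=0)
s=robot.observe();print(s)
for c in ['top','scene']:
    p=robot.read_camera(c);save(p,c+'.png')
    for n,z in Z.items():
        for r in robot.tip_of(p,n)[:2]: print(c,n,np.round(r['at']),round(r['p'],2),at_z(p,r['at'],z).round(4))
E
```

```text
{'time': 0.0, 'qpos': array([ 1.04100617e+00,  3.42745306e-01,  1.52495118e+00,  2.88495501e-05,
        1.27542488e+00, -1.46020378e-01]), 'qvel': array([-9.76588879e-05, -6.74191501e-04, -2.05370635e-03, -3.64515434e-05,
        3.92398850e-04,  2.43699470e-04]), 'joint_efforts': array([ 1.61944776e-03, -4.31245422e+01, -2.44222802e+01,  7.18597183e-02,
        5.59482677e-02, -2.06335158e-04]), 'tool_pos': array([0.19636845, 0.48650661, 0.24305621]), 'tool_rot': array([-3.14008422e+00, -2.49724933e-04,  2.75781426e+00]), 'contact_force': array([ 0.52877264, -0.07253   ,  0.26407146]), 'torque': array([ 0.0100103 , -0.02038958,  0.04614364]), 'grip_force': 0.0, 'opening': 0.09166157939313872}
top pedal_pad [281. 199.] 0.76 [ 0.5462 -0.0805  0.036 ]
top dial_grip [222. 194.] 0.48 [0.5648 0.1124 0.064 ]
top shackle_crown [250. 198.] 0.41 [0.5471 0.0191 0.086 ]
top masking_tape_c [225. 159.] 0.68 [0.6793 0.1038 0.05  ]
top ochre_jar_c [261. 160.] 0.5 [ 0.6709 -0.0151  0.064 ]
top white_jar_c [244. 197.] 0.67 [0.5554 0.0421 0.032 ]
top white_jar_c [335. 243.] 0.62 [ 0.3975 -0.2565  0.032 ]
top strongbox [244. 198.] 0.71 [0.552  0.0444 0.    ]
scene pedal_pad [281. 224.] 0.55 [ 0.5463 -0.0798  0.036 ]
scene pedal_pad [249. 212.] 0.35 [0.5326 0.0045 0.036 ]
scene dial_grip [218. 182.] 0.88 [0.5493 0.1112 0.064 ]
scene shackle_crown [250. 191.] 0.62 [0.5522 0.014  0.086 ]
scene masking_tape_c [247. 162.] 0.55 [0.6682 0.1101 0.05  ]
scene ochre_jar_c [283. 177.] 0.52 [ 0.6605 -0.0094  0.064 ]
scene sanding_block_c [135. 193.] 0.72 [0.4292 0.3078 0.012 ]
scene white_jar_c [312. 315.] 0.55 [ 0.3895 -0.25    0.032 ]
scene strongbox [242. 213.] 0.93 [0.5456 0.0359 0.    ]
scene strongbox [251. 162.] 0.47 [0.7226 0.1391 0.    ]
```

```bash
cat >> h.py <<'E'
def to_tool(goal,yaw=None):
    s=robot.observe(); d=R.from_euler('xyz',s['tool_rot']).inv().apply(np.array(goal)-s['tool_pos'])
    return d.round(4), None if yaw is None else round((s['tool_rot'][2]-yaw+np.pi/2)%np.pi-np.pi/2,3)
E
python3 - <<'E'
from h import *
p=robot.read_camera('wrist');print(np.array(p['T_tool_cam']).round(3),p['fx'],p['cx'],p['cy'],p['k1'])
print(to_tool([.47,.02,.30],np.pi/2))
im=cv2.imread('pics/scene.png')[130:340,80:360];cv2.imwrite('pics/sc.png',cv2.resize(im,None,fx=2.8,fy=2.8,interpolation=cv2.INTER_CUBIC))
E
```

```text
[[-0.     0.966  0.257  0.07 ]
 [ 1.     0.    -0.    -0.   ]
 [-0.     0.257 -0.966 -0.141]
 [ 0.     0.     0.     1.   ]] 329.3914754689792 252.44239711169357 190.46143861630662 -0.06769150241446299
(array([-0.4283, -0.3305, -0.0563]), np.float64(1.187))
```

View pics/sc.png

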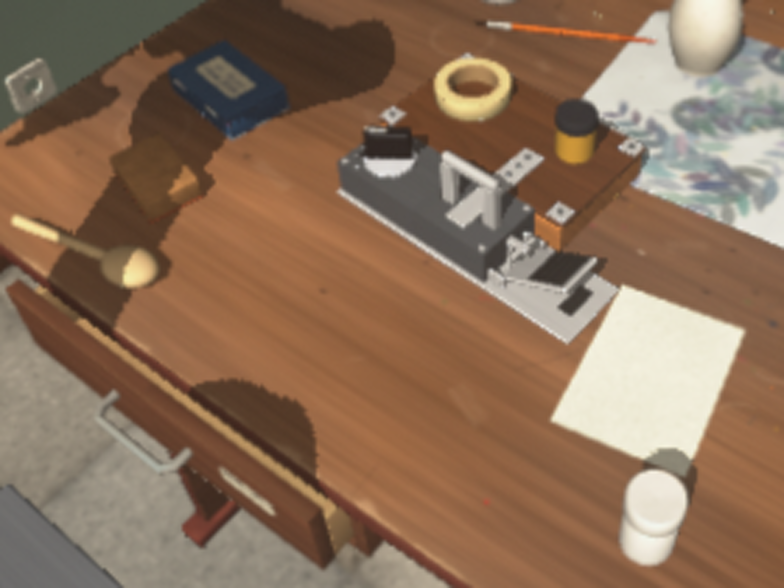

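Run:
```python
from h import *
print(to_tool([.52,.0,.30],np.pi/2))
```

```text
(array([-0.4822, -0.3303, -0.0563]), np.float64(1.187))
```

Request:
{"op": "carry_out", "data": {"commands": [[[-0.048, -0.033, -0.0056], 0, 1], [[-0.048, -0.033, -0.0056], 0, 1], [[-0.048, -0.033, -0.0056], 0, 1], [[-0.048, -0.033, -0.0056], 0, 1], [[-0.048, -0.033, -0.0056], 0, 1], [[-0.048, -0.033, -0.0056], 0, 1], [[-0.048, -0.033, -0.0056], 0, 1], [[-0.048, -0.033, -0.0056], 0, 1], [[-0.048, -0.033, -0.0056], 0, 1], [[-0.048, -0.033, -0.0056], 0, 1], [[0, 0, 0], 0.17, 1], [[0, 0, 0], 0.17, 1], [[0, 0, 0], 0.17, 1], [[0, 0, 0], 0.17, 1], [[0, 0, 0], 0.17, 1], [[0, 0, 0], 0.17, 1], [[0, 0, 0], 0.17, 1], [[0, 0, 0], 0, 1]]}}

```text
time: 3.2
tool_pos: [0.5181, 0.0011, 0.2997]
tool_rot: [3.142, -0.0, 1.569]
contact_force: [-0.3, -0.7, 0.3]
opening: 0.0918
grip_force: 0.0
```

Run:
```python
from h import *
Z=dict(pedal_pad=.036,dial_grip=.064,shackle_crown=.086,ochre_jar_c=.064,strongbox=0)
s=robot.observe();p=robot.read_camera('wrist');save(p,'w1.png')
print(s['qpos'])
cv2.imwrite('pics/w1b.png',cv2.resize(cv2.imread('pics/w1.png'),(800,600)))
for n,z in Z.items():
    for r in robot.tip_of(p,n)[:2]: print(n,np.round(r['at']),round(r['p'],2),at_z(p,r['at'],z,s).round(4))
```

```text
[-1.45913727e-01  2.91008453e-01  1.44153035e+00  5.71175193e-05
  1.40903728e+00 -1.44468044e-01]
pedal_pad [270. 221.] 0.56 [ 0.5402 -0.0784  0.036 ]
dial_grip [290.  57.] 0.79 [0.5578 0.1195 0.064 ]
dial_grip [270. 222.] 0.25 [ 0.5392 -0.0687  0.064 ]
shackle_crown [281. 151.] 0.72 [0.5485 0.02   0.086 ]
strongbox [276. 121.] 0.71 [0.5491 0.0474 0.    ]
strongbox [281. 146.] 0.48 [0.5553 0.0147 0.    ]
```

View pics/w1b.png

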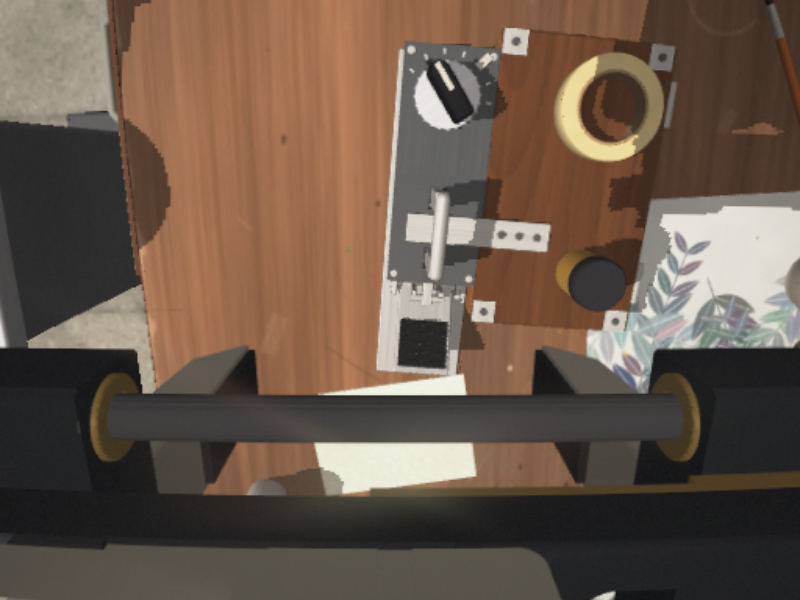

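Request:
{"op": "carry_out", "data": {"commands": [[[-0.044, 0.0105, 0], 0, 0], [[-0.043, 0.0105, 0], 0, 0], [[0, 0, 0.045], 0.085, 0], [[0, 0, 0.045], 0, 0], [[0, 0, 0.045], 0, 0], [[0, 0, 0.045], 0, 0], [[0, 0, 0.03], 0, 0], [[0, 0, 0.02], 0, 0], [[0, 0, 0.012], 0, 0], [[0, 0, 0], 0, 0]], "newtons": 20}}

```text
time: 4.75
tool_pos: [0.5388, -0.0858, 0.0575]
tool_rot: [-3.141, -0.0, 1.483]
contact_force: [-0.5, 1.2, 2.3]
opening: 0.0008
grip_force: 1.0
```

Request:
{"op": "carry_out", "data": {"commands": [[[0, 0, 0.006], 0, 0], [[0, 0, 0.006], 0, 0], [[0, 0, 0.006], 0, 0], [[0, 0, 0.004], 0, 0], [[0, 0, 0.003], 0, 0], [[0, 0, 0], 0, 0]]}}

```text
time: 5.5
tool_pos: [0.5402, -0.0875, 0.0341]
tool_rot: [3.138, 0.002, 1.483]
contact_force: [-0.8, -4.9, 7.5]
opening: 0.0004
grip_force: 3.4
```

Request:
{"op": "carry_out", "data": {"commands": [[[0, 0, 0.002], 0, 0], [[0, 0, 0.002], 0, 0], [[0, 0, 0], 0, 0]]}}

```text
time: 5.88
tool_pos: [0.5403, -0.0878, 0.0313]
tool_rot: [3.137, 0.003, 1.483]
contact_force: [-4.1, -6.1, 16.5]
opening: 0.0009
grip_force: 7.9
```

Request:
{"op": "carry_out", "data": {"commands": [[[0, 0, 0.002], 0, 0], [[0, 0, 0], 0, 0]]}}

```text
time: 6.12
tool_pos: [0.5404, -0.0879, 0.0308]
tool_rot: [3.136, 0.003, 1.484]
contact_force: [-7.9, -5.3, 28.8]
opening: 0.0006
grip_force: 14.6
```

Request:
{"op": "carry_out", "data": {"commands": [[[0, 0, -0.006], 0, 0], [[0, 0, -0.03], 0, 0], [[0, 0, -0.05], 0, 0.5], [[0, 0, -0.06], 0, 1], [[0, 0, -0.05], 0, 1], [[0.06, 0, 0], 0, 1], [[0.055, 0, 0], 0, 1], [[0, 0, 0], 0, 1], [[0, 0, 0], 0, 1]]}}

```text
time: 7.25
tool_pos: [0.5489, 0.0284, 0.2228]
tool_rot: [3.141, 0.0, 1.484]
contact_force: [0.4, 0.4, 1.1]
opening: 0.0657
grip_force: 0.0
```

Run:
```python
from h import *
s=robot.observe();p=robot.read_camera('wrist');save(p,'w2.png');print(s['tool_pos'],s['tool_rot'])
for n,z in dict(pedal_pad=.036,dial_grip=.064,shackle_crown=.086,strongbox=0).items():
    for r in robot.tip_of(p,n)[:2]: print(n,np.round(r['at']),round(r['p'],2),at_z(p,r['at'],z,s).round(4))
for r in robot.find_in(p,'safety_bolt')[:2]: print(r)
im=p['pixels'][:250,190:400,::-1];cv2.imwrite('pics/w2b.png',cv2.resize(im,None,fx=2.4,fy=2.4,interpolation=cv2.INTER_CUBIC))
```

```text
[0.54889338 0.02839217 0.22276296] [3.14130859e+00 4.14064570e-04 1.48366591e+00]
pedal_pad [255. 272.] 0.59 [ 0.5414 -0.0831  0.036 ]
dial_grip [254.  78.] 0.67 [0.5578 0.1185 0.064 ]
strongbox [253. 149.] 0.67 [0.5508 0.0482 0.    ]
strongbox [254. 196.] 0.25 [ 0.5468 -0.0054  0.    ]
{'at': [250.0, 241.6], 'p': 0.76}
```

View pics/w2b.png

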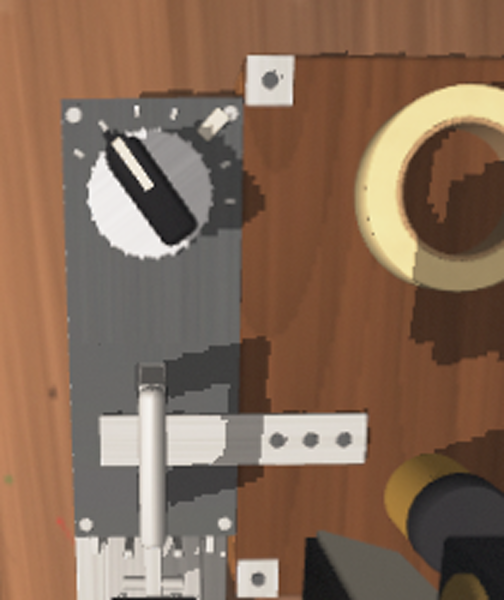

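Run:
```python
from h import *
s=robot.observe();p=robot.read_camera('wrist')
q=lambda u,z:at_z(p,[190+u[0]/2.4,u[1]/2.4],z,s)
a,b,t=q((118,141),.076),q((181,232),.076),q((180,240),.076)
l1,l2=q((117,141),.076),q((147,188),.076)
print('line dir',np.degrees(np.arctan2(*(l1-l2)[1::-1])))
c=q((150,192),.0425);print('skirt centre',c)
print('bar',np.degrees(np.arctan2(*(a-t)[1::-1])),np.linalg.norm(a-t),(a+t)/2)
g=np.array([.5578,.1185])
for m in [(79,153),(103,125),(137,110),(173,113),(215,122),(226,165),(230,201)]:
    v=q(m,.04)[:2];print(np.degrees(np.arctan2(*(v-g)[::-1])),np.degrees(np.arctan2(*(v-c[:2])[::-1])))
for n in ['shackle_crown']:
  for r in robot.tip_of(p,n):print(r,at_z(p,r['at'],.086,s))
print(at_z(p,[190+152/2.4,465/2.4],.092,s))
```

```text
line dir 118.30120891242233
skirt centre [0.55633477 0.11782827 0.0425    ]
bar 117.8657021495283 0.03962106737342398 [0.55595283 0.11595733 0.076     ]
149.0057865498153 146.5692084388381
123.58225560814203 120.63689114945151
96.9724487829845 94.13362688366698
70.354959251384 68.2082692238208
42.016648678907245 41.256090419250555
13.636915765963279 14.198675800384198
-12.663095122832695 -10.891216281946292
{'at': [252.0, 197.0], 'p': 0.81} [0.54687448 0.01729722 0.086     ]
[0.54843277 0.02178877 0.092     ]
```

Request:
{"op": "carry_out", "data": {"commands": [[[0.045, 0, 0], -0.144, 0.45], [[0, 0, 0], 0.144, 0.45], [[0.045, 0, 0], -0.144, 0.45], [[0, 0, 0], -0.144, 0.45], [[0, 0, 0], -0.144, 0.45], [[0, 0, 0.05], -0.144, 0.45], [[0, 0, 0.04], 0, 0.45], [[0, 0, 0.035], 0, 0.45], [[0, 0, 0], 0, 0.45]], "newtons": 35}}

```text
time: 8.78
tool_pos: [0.5552, 0.1179, 0.0954]
tool_rot: [-3.136, -0.002, 2.058]
contact_force: [0.7, -0.1, 0.9]
opening: 0.0415
grip_force: 0.0
```

Run:
```python
from h import *
print(to_tool([.557,.118,.066],np.radians(118)))
```

```text
(array([-0.0008,  0.0018,  0.0294]), np.float64(-0.001))
```

Request:
{"op": "carry_out", "data": {"commands": [[[-0.001, 0.001, 0.015], 0, 0.45], [[0, 0, 0.0145], 0, 0.45], [[0, 0, 0], 0, 0.45], [[0, 0, 0], 0, 0], [[0, 0, 0], 0, 0], [[0, 0, 0], 0, 0], [[0, 0, 0], 0, 0]]}}

```text
time: 9.65
tool_pos: [0.5568, 0.1174, 0.0685]
tool_rot: [-3.138, -0.001, 2.059]
contact_force: [-5.5, -2.6, 5.2]
opening: 0.0139
grip_force: 35.0
```

Request:
{"op": "carry_out", "data": {"commands": [[[0, 0, 0], 0.15, 0], [[0, 0, 0], 0.15, 0], [[0, 0, 0], 0.15, 0], [[0, 0, 0], 0, 0], [[0, 0, 0], 0, 0]]}}

```text
time: 10.28
tool_pos: [0.5566, 0.1172, 0.0685]
tool_rot: [-3.138, 0.001, 1.609]
contact_force: [-6.2, -3.6, 5.6]
opening: 0.0137
grip_force: 34.7
```

Run:
```python
from h import *
s=robot.observe();print(s['tool_rot'],s['torque'],s['contact_force'],s['opening'])
```

```text
[-3.13814918e+00  9.96626016e-04  1.60893148e+00] [-0.70743329  1.00199294 -0.02948905] [-6.20841067 -3.63414622  5.55145655] 0.013723742660476438
```

Request:
{"op": "carry_out", "data": {"commands": [[[0, 0, 0], 0.15, 0], [[0, 0, 0], 0.15, 0], [[0, 0, 0], 0.15, 0], [[0, 0, 0], 0, 0], [[0, 0, 0], 0, 0], [[0, 0, 0], 0.15, 0], [[0, 0, 0], 0.15, 0], [[0, 0, 0], 0.13, 0], [[0, 0, 0], 0, 0], [[0, 0, 0], 0, 0]]}}

```text
time: 11.52
tool_pos: [0.5573, 0.1182, 0.0685]
tool_rot: [-3.14, 0.001, 0.732]
contact_force: [-5.2, 1.8, 5.4]
opening: 0.0136
grip_force: 34.6
```

Run:
```python
from h import *
s=robot.observe();print(s['tool_rot'],s['torque'],s['contact_force'],s['opening'])
```

```text
[-3.14009794e+00  8.80111375e-04  7.31823944e-01] [ 0.26246193  1.04217572 -0.01711265] [-5.24519812  1.75306573  5.41652021] 0.01357497728861924
```

Request:
{"op": "carry_out", "data": {"commands": [[[0, 0, 0], 0, 0.4], [[0, 0, 0], 0, 0.4], [[0, 0, 0], 0, 0.4], [[0, 0, -0.04], 0, 0.4], [[0, 0, -0.06], 0, 0.4], [[0, 0, -0.054], -0.188, 1], [[0, 0, 0], -0.188, 1], [[0, 0, 0], -0.188, 1], [[0, 0, 0], -0.188, 1], [[-0.06, 0, 0], 0, 1], [[-0.04, 0, 0], 0, 1], [[0, 0, 0], 0, 1]]}}

```text
time: 13.02
tool_pos: [0.549, 0.0158, 0.2222]
tool_rot: [3.141, 0.0, 1.475]
contact_force: [-0.5, -0.1, -0.3]
opening: 0.0919
grip_force: 0.0
```

Run:
```python
from h import *
s=robot.observe();p=robot.read_camera('wrist');save(p,'w3.png');print(s['tool_pos'],s['tool_rot'])
for n,z in dict(pedal_pad=.036,dial_grip=.064,shackle_crown=.086,strongbox=0).items():
    for r in robot.tip_of(p,n)[:2]: print(n,np.round(r['at']),round(r['p'],2),at_z(p,r['at'],z,s).round(4))
for r in robot.find_in(p,'safety_bolt')[:2]: print(r)
im=p['pixels'][:290,190:400,::-1];cv2.imwrite('pics/w3b.png',cv2.resize(im,None,fx=2,fy=2,interpolation=cv2.INTER_CUBIC))
```

```text
[0.54896409 0.01575953 0.22221618] [3.14141173e+00 4.46728300e-04 1.47544902e+00]
pedal_pad [255. 259.] 0.67 [ 0.5421 -0.0791  0.036 ]
pedal_pad [376. 200.] 0.61 [ 0.6746 -0.0248  0.036 ]
dial_grip [252.  64.] 0.56 [0.5576 0.1176 0.064 ]
strongbox [251. 139.] 0.85 [0.5499 0.0473 0.    ]
strongbox [255. 259.] 0.2 [ 0.5405 -0.0974  0.    ]
{'at': [251.2, 229.6], 'p': 0.73}
```

View pics/w3b.png

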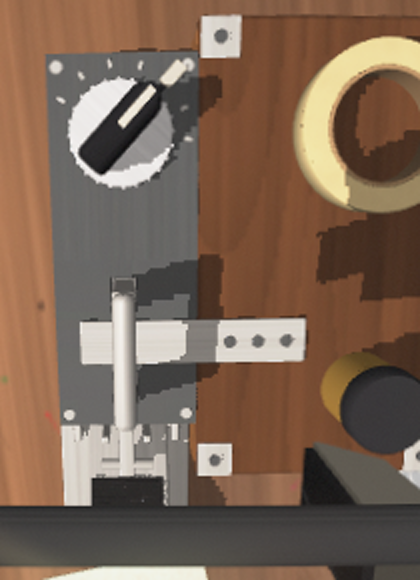

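Request:
{"op": "carry_out", "data": {"commands": [[[0.004, -0.001, 0.04], -0.009, 0.6], [[0, 0, 0.04], 0, 0.6], [[0, 0, 0.03], 0, 0.6], [[0, 0, 0.02], 0, 0.6], [[0, 0, 0.01], 0, 0.6], [[0, 0, 0], 0, 0.6], [[0, 0, 0], 0, 0], [[0, 0, 0], 0, 0], [[0, 0, 0], 0, 0], [[0, 0, 0], 0, 0]], "newtons": 30}}

```text
time: 14.58
tool_pos: [0.5485, 0.0223, 0.0825]
tool_rot: [3.141, -0.0, 1.488]
contact_force: [-0.2, -0.2, -0.9]
opening: 0.0195
grip_force: 0.0
```

Request:
{"op": "carry_out", "data": {"commands": [[[0, 0, 0], 0, 0], [[0, 0, 0], 0, 0], [[0, 0, 0], 0, 0]], "newtons": 40}}

```text
time: 14.95
tool_pos: [0.5485, 0.0223, 0.0823]
tool_rot: [3.141, -0.0, 1.488]
contact_force: [0.6, 0.1, 0.1]
opening: 0.0097
grip_force: 40.0
```

Gripped at 9.7 mm with no side force; test lift gently.

Request:
{"op": "carry_out", "data": {"commands": [[[0, 0, -0.003], 0, 0], [[0, 0, -0.004], 0, 0], [[0, 0, -0.004], 0, 0], [[0, 0, 0], 0, 0]]}}

```text
time: 15.45
tool_pos: [0.5486, 0.0223, 0.0936]
tool_rot: [3.141, -0.0, 1.488]
contact_force: [0.5, 0.6, -2.8]
opening: 0.0097
grip_force: 40.0
```

Request:
{"op": "carry_out", "data": {"commands": [[[0, 0, -0.01], 0, 0], [[0, 0, -0.01], 0, 0], [[0, 0, -0.012], 0, 0], [[0, 0, -0.012], 0, 0], [[0, 0, -0.018], 0, 0], [[0, 0, -0.025], 0, 0], [[0, 0, -0.025], 0, 0], [[0, 0, -0.02], 0, 0], [[0, 0, -0.015], 0, 0], [[0, 0, -0.0055], 0, 0], [[0, 0, 0], 0, 0], [[0, 0, 0], 0, 0], [[0, 0, 0], 0, 0], [[0, 0, 0], 0, 0]]}}

```text
time: 17.2
tool_pos: [0.5482, 0.0223, 0.2453]
tool_rot: [-3.141, -0.0, 1.488]
contact_force: [0.1, 0.4, -1.8]
opening: 0.0092
grip_force: 40.0
```

Run:
```python
from h import *
p=robot.read_camera('scene');save(p,'s2.png')
for n in ['shackle_crown','shackle']: print(n,robot.tip_of(p,n)[:2])
print(proj(p,np.array([.5486,.0223,.25])),proj(p,np.array([.5486,.0223,.168])))
im=cv2.imread('pics/s2.png')[80:290,130:350];cv2.imwrite('pics/s2b.png',cv2.resize(im,None,fx=2.8,fy=2.8,interpolation=cv2.INTER_CUBIC))
```

```text
shackle_crown [{'at': [246.5, 137.0], 'p': 0.91}]
shackle [{'at': [246.7, 163.1], 'p': 0.62}]
[244.4427455  132.73498151] [245.46413699 163.55552813]
```

View pics/s2b.png

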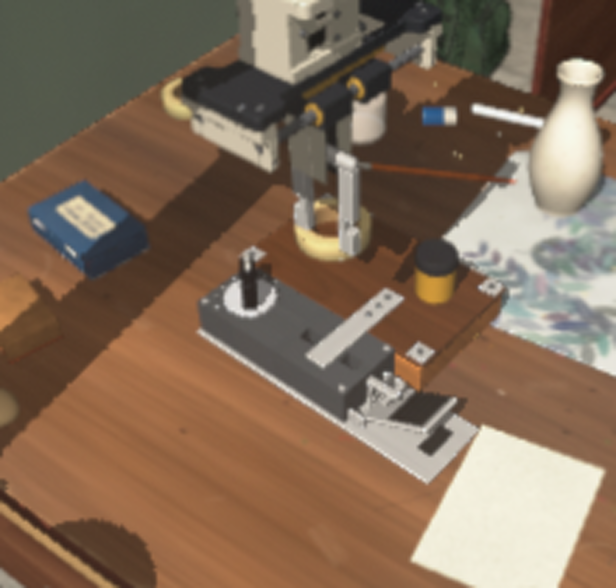

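The picture shows the shackle upright in the gripper (crop about 350,150 to 350,245), clear of the empty holes in the case. The jar and tape have not moved.

```bash
python3 -c "
from cell import robot
print(robot.hand_in())"
```

```text
the job is handed in; nothing more can be done
None
```

The lock is open and the job is handed in: I pressed the pedal to its stop, turned the dial three notches clockwise to the broad mark, and drew the shackle straight up; the gripper now holds it upright and still, crossbar at about 25 cm, after about 17 s.

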